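# Nip a pair of glued half soles in the bench press

## Task

A pair of freshly glued half soles lies on the plywood board that sticks out of the bench press. With a fingertip push the board by its outer end squarely home against the stop at the back of the press bed, then push the capstan round by one of its arms, clockwise seen from above, until the plate is screwed down tight on the soles, and leave it tight. Touch the press and the board with the fingers only, lift nothing, and leave the other things on the bench undisturbed.

Things in the scene. Friction and masses are not known exactly. Their poses are not given: they have to be found in the camera images.
- press: bench nipping press, green cast frame, fixed. Origin: on the bench under the screw axis; z up; x runs along the bed from its open front (-x) to the stop (+x). Bed top at z 35 mm, from x -160 to +175, 212 mm wide. Two uprights at x 0, 50 mm (x) by 32 mm (y), inner faces at y -108 and +108. Crossbeam 56 mm wide, 284 mm long, top at z 172; boss round the screw, radius 30 mm, top at z 185
- stop_face (a point): centre of the face of the steel stop bar across the bed's back end, at (160, 0, 45) mm in the press frame; bar 190 mm wide, 20 mm high. The far end of the board belongs against it
- board: loose plywood board 340 x 194 x 12 mm, 0.6 to 0.85 kg, flat on the press bed between the uprights (11 mm play each side), two half soles (165 x 84 mm) stuck on it, tops 22 mm above its underside. Origin: centre of its underside, z up, x along its length to the stop. Starts 50 to 110 mm short of the stop; home, it still sticks out 20 mm beyond the bed's front. Slides under 2 to 9 N
- board_near (a point): middle of the board's near end face (board frame (-170, 0, 6) mm), the place to push; about 41 mm above the bench
- board_far (a point): middle of the board's far end face (board frame (170, 0, 6) mm)
- platen (a joint): how far the press plate has come down, m: 0 (highest, 20 mm above the soles) to about 0.020 (on the soles); follows the capstan at 3.5 mm per rad. Starts between 0.003 and 0.012. The soles lie under the plate when the board is home
- platen_face (a point): centre of the steel plate's underside; the plate is 240 mm (press x) by 200 mm (press y), 20 mm thick
- capstan (a joint): turn of the capstan about the vertical screw, rad, growing clockwise seen from above (plate goes down); 0 to 7.4, starts at 0.8 to 3.4, meets the soles near 5.7. Friction keeps it where it is left. It turns down under 4 to 9 N at an arm, more the faster; once the plate bears on the soles it all but stops and the push climbs: 12 to 20 N at an arm makes it tight
- hub (a point): centre of the capstan on the screw axis, at mid height of its arms: 225 to 234 mm above the bench at the start, about 217 when tight. Hub radius 31 mm, dome 27 mm above this point. Four level arms 90 degrees apart, round steel bars of 16 mm diameter, each ending in a black ball of 30 mm diameter centred 127 mm from the axis
- ball_end (a point): centre of the ball of one arm (at capstan 0 this arm points along the press's +x); the other three balls are at 90, 180 and 270 degrees around the hub
- glue_tin: bystander: closed tin, 80 mm diameter, 100 mm high, standing; origin at its foot
- spool: bystander: cone of pale thread, 58 mm foot, 90 mm high, standing; origin at its foot
- hammer: bystander: hammer lying on the bench; origin at mid length, underside
- brush: bystander: glue brush lying on the bench; origin at mid length, underside
- tack_tin: bystander: small steel bowl for tacks, 72 mm diameter, 26 mm high; origin at its foot
- shoe: bystander: brown shoe standing, 280 x 92 mm, 108 mm high; origin under its middle
- heel_block: bystander: rubber heel block 65 x 66 x 26 mm; origin at its underside

How it is judged:
By the outcome, as a careful person would: the job done as asked, in the order asked, and still so for the second after the job is handed in, with the robot touching nothing.
It also fails if it takes over 64 s, if anything falls off the work surface, if the arm or the gripper's body presses on something with over 40 N, if the wrist force passes 120 N, or if a joint passes its speed limit or range.

## Robot

A 6-joint arm with a two-finger parallel gripper is mounted at the origin on the work surface. World frame = base frame: x ahead of the robot, y to its left, z up, the work surface at z = 0. Lengths are in m, angles in rad, forces in N, time in s.
With the tool pointing down it reaches from about 0.3 to 1 m from the base axis. Payload 5.1 kg.
Tool frame: the origin (TCP) lies on the centre line of the jaws, within the pads' length; the fingertips stand 17 mm ahead of it and the grasp point (between the pads) lies 2 mm behind it; z points along the fingers, y is the line along which they close (so a half turn about z gives the same grasp; the last joint's range is limited). The gripper opens to 95 mm and grips with 3 to 60 N. Pads are 20 mm wide; open, the fingers measure 119 mm over their backs; the gripper's body (75 mm by 180 mm) begins 59 mm behind the grasp point.
Start: joints at [-1.41, 0.124, 1.65, -0, 1.367, -0.083], TCP at [0.157, -0.631, 0.232] pointing down, gripper open.
Joint ranges: [-2.61, 2.61], [-1.02, 2.33], [0.03, 2.71], [-1.35, 4.49], [0.32, 2.68], [-2.91, 2.91]. Speed limits (rad/s): [2.57, 2.57, 3.14, 3.14, 3.14, 3.14].

## Interface

Orientations are given as a unit quaternion [x, y, z, w].
In Python, from rig import robot gives the robot as it stands.
- The arm moves only by the tool servo_tool, never from a script. Its argument "targets" is a list of rows, each a list of 2 entries, a list of its own where there are three numbers: the shift along the world's x, y, z each as a share of 50 cm, from -1 to 1, then the turn about the world's z as a share of 90 degrees, from -1 to 1. A call has 1 to 10 rows; each row is the pose to reach, as a shift and turn from the pose commanded when the call began; what a row does not reach only later rows make up. A row lasts 1/10 s, in which the tool goes at most 50 mm and 8.59 degrees, less where a joint would pass 70% of its speed; a pose out of reach is approached as far as the arm can. A call with a number of a shift or a turn outside -1 to 1 is refused whole. A call with a gripper value outside its range is refused whole. "fingers" is the opening, from 0 (shut) to 1 (fully open), set as the call begins (left out, the last holds). The fingers move at their own pace and stop on an object; the grip force is fixed at half the most. Time passes only in rows, so rows that repeat a pose let the fingers close. It gives the time, the measured TCP pose, the force, the opening and the grip force at its end, in the units of the state.
- robot.get_state(): the state, without advancing time (a new reading comes with each control period).
- robot.capture(name): name is "scene" or "top" or "wrist"; returns a dict with "img" (384x512x3 uint8, blue, green, red), "z_map" (384x512 float32, m along the optical axis (not along the pixel's ray), 0 where there is no reading), "fovy" (degrees; the focal length in pixels is half the picture's height over the tangent of half this angle, whatever the lens; pixels are square), "cx", "cy" (the principal point, pixels), "camera_from_world" (4x4, takes a point from world to camera coordinates). Camera axes: x right, y down, z forward; pixel columns grow to the right and rows downward; lengths in m; the calibration is good to about 2 mm. A picture is of the moment at which its call begins.
- robot.finish_job(): hands the job in; it is judged then, once.
Trained networks look in the newest picture that a camera, given by its name, has taken for a name from the list of things; names that differ only in an ending like _2 or _b are one class to them, and where a whole thing is asked for, a point or a joint stands for the part that bears it (a point fixed in the world has none). Each returns a list of dicts, best first, with "conf" (0 to 1); they miss things now and then, are a little off and sometimes report something else, mostly with a low value. They report only what shows in the picture. A call takes as long as a camera call.
- robot.masks_of(camera, name): "pixels" (384x512 bool, what is visible of it).
- robot.mark_of(camera, name): "location" ([x, y, z] in m, in world coordinates, good to about 4 mm: a listed point, or the origin of a listed thing).
The state is a dict: "clock": time; "joint_pos": joint angles; "joint_velocities": joint speeds; "effort": joint torques, N m; "tcp_pos": TCP position; "orientation": TCP orientation; "ft_force": force on the tool from outside, world axes, zero at the start; "wrist_torque": the same for the moment, N m; "opening": finger opening in m; "finger_force": force on a finger pad.
Only numpy, scipy, OpenCV 4.12 (cv2) and the standard library are available. Lean on these libraries where they do the work, as an engineer would, in place of code of your own. Each camera call takes 0.05 s, during which the arm holds its last target. There are 200 camera calls.

## Working session

There is one attempt and no reset: what is moved stays moved. The work goes in short steps, Python scripts to look and compute and a tool call to move; the robot and the scene stay as the last step left them, time stands still between calls to the robot, and variables do not carry over. Pictures are saved under pics/ and viewed, at most 10 in all, crops included, and the job is handed in when it is done.

Besides the shell and the picture viewer there is one more tool, called after "Call:" in YAML: its name, and indented under it one key for each argument. servo_tool: Moves the arm, as the interface text tells. Its arguments: {"type":"object","properties":{"targets":{"type":"array"},"fingers":{"type":"number"}},"required":["targets"]}

```bash
ls; mkdir -p pics; python3 - <<'E'
from rig import robot
import cv2,numpy as np
a=robot.capture("scene");b=robot.capture("top")
cv2.imwrite("pics/a.png",np.vstack([a["img"]]));cv2.imwrite("pics/b.png",b["img"])
print(robot.get_state())
for c in("scene","top"):
  for n in["press","stop_face","board","board_near","board_far","platen_face","hub","ball_end","glue_tin","spool","hammer","brush","tack_tin","shoe","heel_block"]:
    print(c,n,[(np.round(d["location"],3).tolist(),round(d["conf"],2)) for d in robot.mark_of(c,n)][:4])
E
```

```text
pics
{'clock': 0.1, 'joint_pos': array([-1.40956138e+00,  1.24429846e-01,  1.65149803e+00,  9.37740613e-07,
        1.36748896e+00, -8.26198429e-02]), 'joint_velocities': array([ 0.0024698 , -0.00145225, -0.00126982, -0.00051049, -0.00087071,
       -0.00017806]), 'effort': array([-1.62511856e-04, -4.18880045e+01, -3.61096573e+01,  7.77461613e-02,
        4.62163542e-02, -5.50275934e-05]), 'tcp_pos': array([ 0.15681345, -0.63025426,  0.23053973]), 'orientation': array([ 9.92575658e-01,  1.21625374e-01, -3.53840080e-05, -9.11403141e-04]), 'ft_force': array([ 0.48934377, -0.64089808,  0.30374359]), 'wrist_torque': array([0.03263508, 0.00198759, 0.00703829]), 'finger_force': 0.0, 'opening': 0.09544449328201839}
scene press [([0.517, 0.062, -0.002], 0.64)]
scene stop_face [([0.501, 0.219, 0.05], 0.77)]
scene board [([0.528, -0.001, 0.034], 0.68), ([0.402, -0.204, -0.002], 0.67), ([0.503, 0.222, 0.048], 0.38)]
scene board_near [([0.548, -0.174, 0.04], 0.8)]
scene board_far []
scene platen_face [([0.522, 0.062, 0.064], 0.79)]
scene hub [([0.526, 0.061, 0.23], 0.6)]
scene ball_end [([0.564,
[... 462 characters left out ...]
0.7)]
top press [([0.521, 0.06, -0.002], 0.96)]
top stop_face [([0.526, 0.064, 0.07], 0.6), ([0.512, 0.218, 0.044], 0.57)]
top board [([0.528, -0.003, 0.034], 0.61)]
top board_near [([0.549, -0.172, 0.041], 0.58)]
top board_far []
top platen_face [([0.525, 0.066, 0.071], 0.63)]
top hub [([0.522, 0.067, 0.224], 0.81)]
top ball_end [([0.561, -0.06, 0.226], 0.56)]
top glue_tin [([0.739, -0.072, -0.003], 0.53), ([0.526, -0.003, 0.032], 0.36)]
top spool [([0.692, -0.238, -0.002], 0.46)]
top hammer [([0.739, -0.074, -0.0], 0.49)]
top brush [([0.458, -0.434, 0.0], 0.9)]
top tack_tin [([0.403, -0.206, 0.0], 0.78)]
top shoe [([0.543, 0.507, -0.003], 0.75)]
top heel_block [([0.353, 0.389, 0.0], 0.57)]
```

View pics/a.png

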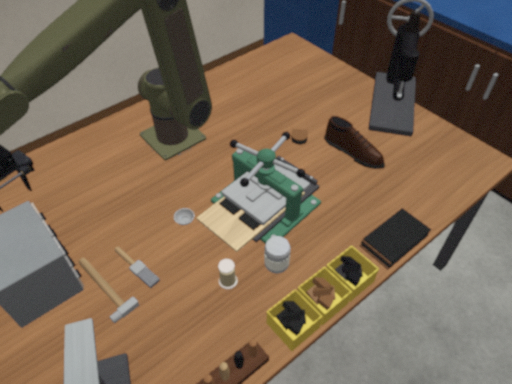

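View pics/b.png

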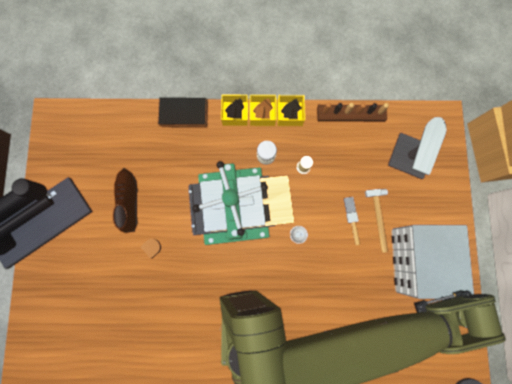

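The bed runs nearly along world +y, with the front end toward -y. The marks give hub (0.524, 0.063), board end (0.548, -0.173) and stop (0.506, 0.219), which means a gap of about 54 mm. I'll close the fingers and move to a view in front of the board.

Call:
servo_tool:
  targets:
    - [[0, 0.08, 0.12], 0]
    - [[0.05, 0.16, 0.2], 0.09]
    - [[0.12, 0.24, 0.2], 0.18]
    - [[0.2, 0.31, 0.2], 0.27]
    - [[0.28, 0.37, 0.2], 0.36]
    - [[0.36, 0.43, 0.2], 0.45]
    - [[0.44, 0.49, 0.2], 0.54]
    - [[0.52, 0.55, 0.2], 0.63]
    - [[0.6, 0.61, 0.2], 0.72]
    - [[0.68, 0.67, 0.2], 0.81]
  fingers: 0

```text
clock: 2.6
tcp_pos: [0.4741, -0.3124, 0.332]
orientation: [0.724, 0.69, 0.0, 0.001]
ft_force: [-0.4, -0.9, -0.7]
opening: 0.0204
finger_force: 0.0
```

Call:
servo_tool:
  targets:
    - [[0.06, 0.02, 0], 0.06]
    - [[0.12, 0.03, 0], 0.107]
    - [[0.12, 0.03, 0], 0.107]
    - [[0.12, 0.03, 0], 0.107]

```text
clock: 3.0
tcp_pos: [0.5327, -0.2987, 0.3313]
orientation: [0.666, 0.746, -0.0, -0.0]
ft_force: [0.1, -0.2, 0.3]
opening: 0.0004
finger_force: 0.0
```

```bash
cat >h.py <<'E'
from rig import robot
import cv2,numpy as np
def cloud(c):
    h,w=c["z_map"].shape; f=h/2/np.tan(np.radians(c["fovy"])/2)
    v,u=np.mgrid[:h,:w]; z=c["z_map"]
    p=np.stack([(u-c["cx"])/f*z,(v-c["cy"])/f*z,z,np.ones_like(z)],-1)
    return (p@np.linalg.inv(c["camera_from_world"]).T)[...,:3]
def marks(c,names):
    for n in names: print(c,n,[(np.round(d["location"],3).tolist(),round(d["conf"],2)) for d in robot.mark_of(c,n)][:3])
E
python3 - <<'E'
from h import *
s=robot.get_state();print(s["tcp_pos"],s["orientation"],s["joint_pos"],s["ft_force"])
c=robot.capture("wrist");cv2.imwrite("pics/c.png",c["img"])
marks("wrist",["board_near","ball_end","hub","stop_face","press","platen_face"])
P=cloud(c);np.save("c.npy",P)
m=robot.masks_of("wrist","board")
for d in m[:2]:
  p=P[d["pixels"]&(c["z_map"]>0)];p=p[(p[:,2]>.042)&(p[:,2]<.053)]
  print(d["conf"],len(p),cv2.minAreaRect(p[:,:2].astype(np.float32)) if len(p) else 0)
E
```

```text
[ 0.5327329  -0.29873542  0.33129616] [ 6.65859982e-01  7.46076547e-01 -2.67268481e-04 -4.45633367e-04] [-5.98749627e-01 -4.35846278e-03  1.61883879e+00 -4.14965374e-04
  1.52806533e+00 -7.12235993e-01] [ 0.10684088 -0.15917379  0.32203677]
wrist board_near []
wrist ball_end []
wrist hub [([0.74, -0.08, 0.003], 0.51)]
wrist stop_face []
wrist press []
wrist platen_face []
0.82 11033 ((0.5425763726234436, -0.1273076981306076), (0.19440153241157532, 0.09525667876005173), 6.381344318389893)
```

View pics/c.png

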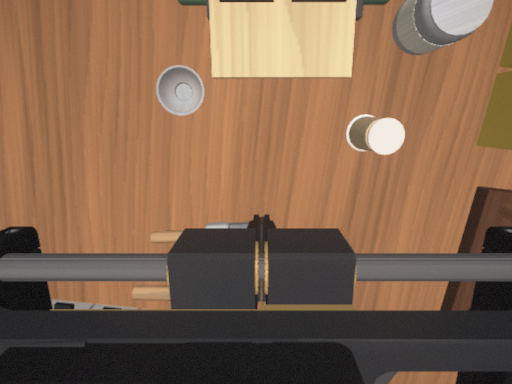

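The wrist picture shows the board end centred at about (282, 77) px. The fit gives width 194 mm (correct), heading 96.4°, and near end (0.548, -0.175). The tool is already aligned, so I'll lower it behind the end.

Call:
servo_tool:
  targets:
    - [[0.02, 0.05, -0.07], 0]
    - [[0.036, 0.11, -0.14], 0]
    - [[0.036, 0.16, -0.22], 0]
    - [[0.036, 0.17, -0.3], 0]
    - [[0.036, 0.17, -0.38], 0]
    - [[0.036, 0.17, -0.46], 0]
    - [[0.036, 0.17, -0.53], 0]
    - [[0.036, 0.17, -0.568], 0]
    - [[0.036, 0.17, -0.568], 0]
    - [[0.036, 0.17, -0.568], 0]

```text
clock: 4.4
tcp_pos: [0.5508, -0.2142, 0.0481]
orientation: [0.666, 0.746, 0.0, 0.0]
ft_force: [0.1, 0.1, 1.3]
opening: 0.0001
finger_force: 0.0
```

Call:
servo_tool:
  targets:
    - [[-0.002, 0.02, 0], 0]
    - [[-0.004, 0.04, 0], 0]
    - [[-0.006, 0.054, 0], 0]
    - [[-0.0075, 0.068, 0], 0]
    - [[-0.009, 0.082, 0], 0]
    - [[-0.0105, 0.096, 0], 0]
    - [[-0.012, 0.11, 0], 0]
    - [[-0.0135, 0.122, 0], 0]
    - [[-0.015, 0.134, 0], 0]
    - [[-0.0155, 0.14, 0], 0]

```text
clock: 5.4
tcp_pos: [0.5439, -0.1447, 0.049]
orientation: [0.666, 0.746, -0.0, 0.002]
ft_force: [1.0, -6.2, 1.6]
opening: 0.0004
finger_force: 2.9
```

Call:
servo_tool:
  targets:
    - [[-0.0006, 0.005, 0], 0]
    - [[-0.0012, 0.01, 0], 0]
    - [[-0.0018, 0.015, 0], 0]
    - [[-0.0018, 0.015, 0], 0]

```text
clock: 5.8
tcp_pos: [0.5431, -0.1371, 0.049]
orientation: [0.666, 0.746, -0.0, 0.002]
ft_force: [1.3, -4.5, 2.9]
opening: 0.0007
finger_force: 2.4
```

Call:
servo_tool:
  targets:
    - [[-0.0006, 0.005, 0], 0]
    - [[-0.0012, 0.01, 0], 0]
    - [[-0.0016, 0.014, 0], 0]
    - [[-0.0016, 0.014, 0], 0]

```text
clock: 6.2
tcp_pos: [0.5423, -0.1303, 0.049]
orientation: [0.666, 0.746, -0.0, 0.002]
ft_force: [0.8, -5.0, 2.6]
opening: 0.0006
finger_force: 2.6
```

Call:
servo_tool:
  targets:
    - [[-0.0005, 0.004, 0], 0]
    - [[-0.001, 0.008, 0], 0]
    - [[-0.001, 0.008, 0], 0]

```text
clock: 6.5
tcp_pos: [0.5421, -0.1281, 0.0491]
orientation: [0.665, 0.747, -0.001, 0.004]
ft_force: [1.6, -12.6, 1.2]
opening: -0.0001
finger_force: 5.9
```

Call:
servo_tool:
  targets:
    - [[-0.0005, 0.004, 0], 0]
    - [[-0.001, 0.008, 0], 0]
    - [[-0.001, 0.008, 0], 0]

```text
clock: 6.8
tcp_pos: [0.5422, -0.1279, 0.0494]
orientation: [0.665, 0.747, -0.004, 0.007]
ft_force: [1.7, -23.8, -3.0]
opening: 0.0005
finger_force: 12.5
```

It is against the stop at 24 N. I'll back off and check squareness.

Call:
servo_tool:
  targets:
    - [[0.003, -0.03, 0], 0]
    - [[0.01, -0.1, 0], 0]
    - [[0.018, -0.18, 0.04], 0]
    - [[0.02, -0.24, 0.12], 0]
    - [[0.02, -0.28, 0.22], 0]
    - [[0.02, -0.28, 0.31], 0]
    - [[0.02, -0.28, 0.4], 0]
    - [[0.02, -0.28, 0.49], 0]
    - [[0.02, -0.28, 0.56], 0]
    - [[0.02, -0.28, 0.56], 0]

```text
clock: 7.8
tcp_pos: [0.5522, -0.2616, 0.3351]
orientation: [0.666, 0.746, 0.002, 0.005]
ft_force: [-0.7, -0.5, 0.1]
opening: 0.0006
finger_force: 0.0
```

```bash
python3 - <<'E'
from h import *
s=robot.get_state();print(s["tcp_pos"],s["clock"])
c=robot.capture("wrist");t=robot.capture("top");e=robot.capture("scene")
P=cloud(c)
for d in robot.masks_of("wrist","board")[:1]:
  p=P[d["pixels"]&(c["z_map"]>0)];p=p[(p[:,2]>.042)&(p[:,2]<.053)]
  r=cv2.minAreaRect(p[:,:2].astype(np.float32));print(len(p),r,cv2.boxPoints(r))
# front edge of bed
q=P.reshape(-1,3);q=q[(abs(q[:,2]-.035)<.004)&(abs(q[:,0]-.54)<.13)&(q[:,1]<0)&(q[:,1]>-.15)]
if len(q):
  r=cv2.minAreaRect(q[:,:2].astype(np.float32));print("bed",len(q),r)
for k in("top","scene"): marks(k,["board_near","board","stop_face","hub","ball_end","press","platen_face"])
cv2.imwrite("pics/d.png",np.hstack([cv2.resize(t["img"][140:260,170:320],(400,320),interpolation=2),cv2.resize(e["img"][110:260,170:340],(400,320),interpolation=2)]))
E
```

```text
[ 0.5521505  -0.26164766  0.33513284] 7.8
7946 ((0.5380160808563232, -0.08339644968509674), (0.1939675211906433, 0.0680432915687561), 6.643913745880127) [[ 0.4377474  -0.06082415]
 [ 0.44561985 -0.12841049]
 [ 0.6382848  -0.10596874]
 [ 0.63041234 -0.03838241]]
bed 476 ((0.5411840677261353, -0.08144890516996384), (0.21194925904273987, 0.07134876400232315), 6.766748428344727)
top board_near [([0.543, -0.118, 0.043], 0.87)]
top board []
top stop_face [([0.507, 0.219, 0.046], 0.74), ([0.539, -0.114, 0.039], 0.66), ([0.5, 0.223, 0.041], 0.51)]
top hub [([0.524, 0.066, 0.228], 0.98)]
top ball_end [([0.563, -0.057, 0.229], 0.77)]
top press [([0.522, 0.059, -0.001], 0.71)]
top platen_face [([0.522, 0.062, 0.069], 0.92), ([0.522, 0.066, 0.224], 0.22)]
scene board_near [([0.54, -0.118, 0.038], 0.72)]
scene board []
scene stop_face [([0.501, 0.221, 0.048], 0.72)]
scene hub [([0.526, 0.063, 0.226], 0.75), ([0.741, -0.077, -0.004], 0.62)]
scene ball_end [([0.564, -0.058, 0.225], 0.59)]
scene press [([0.517, 0.062, -0.003], 0.61)]
scene platen_face [([0.524, 0.062, 0.067], 0.71)]
```

View pics/d.png

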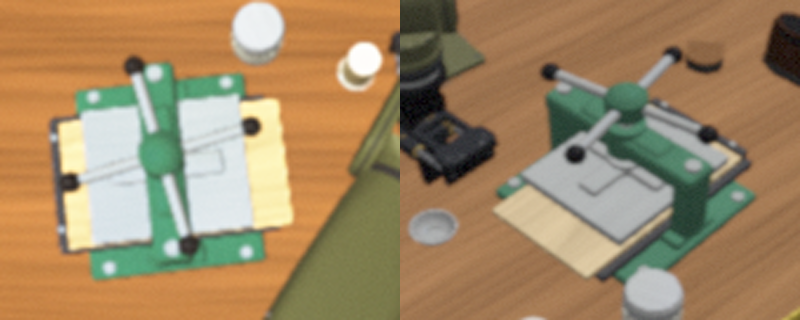

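Board is home and square: heading 6.64° against the bed's 6.77°, near end at about (0.542, -0.117). The picture shows the capstan arms at about -73°, 17°, 107° and -163°. I'll push the 17° arm, starting from the open sector at 45°.

Call:
servo_tool:
  targets:
    - [[0.01, 0.09, 0], 0.05]
    - [[0.02, 0.18, 0], 0.1]
    - [[0.03, 0.27, 0], 0.16]
    - [[0.04, 0.36, 0], 0.22]
    - [[0.05, 0.45, 0], 0.28]
    - [[0.055, 0.54, 0], 0.34]
    - [[0.06, 0.63, 0], 0.4]
    - [[0.07, 0.72, 0], 0.428]
    - [[0.073, 0.78, 0], 0.428]
    - [[0.073, 0.78, 0], 0.428]

```text
clock: 9.7
tcp_pos: [0.5865, 0.1319, 0.3276]
orientation: [0.38, 0.925, 0.0, -0.0]
ft_force: [-0.7, 0.7, 0.2]
opening: 0.0003
finger_force: 0.0
```

```bash
python3 - <<'E'
from h import *
s=robot.get_state();print(s["tcp_pos"],s["orientation"],s["joint_pos"],s["clock"],s["ft_force"])
c=robot.capture("wrist");cv2.imwrite("pics/e.png",c["img"])
marks("wrist",["hub","ball_end"])
P=cloud(c).reshape(-1,3)
q=P[(P[:,2]>.219)&(P[:,2]<.25)];d=q[:,:2]-[.5235,.063];r=np.hypot(*d.T);q=q[(r>.04)&(r<.11)];d=d[(r>.04)&(r<.11)]
print(np.histogram(np.degrees(np.arctan2(d[:,1],d[:,0])),bins=72,range=(-180,180)))
E
```

```text
[0.58646713 0.13192121 0.32755463] [ 3.80345534e-01  9.24844354e-01  3.67263357e-04 -2.44644941e-04] [ 1.31569424e-01 -2.54760571e-02  1.64585195e+00  8.81738185e-04
  1.52127490e+00 -6.58930733e-01] 9.7 [-0.73193769  0.68178068  0.23619367]
wrist hub [([0.525, 0.061, 0.225], 0.76)]
wrist ball_end [([0.559, -0.057, 0.229], 0.73), ([0.404, -0.202, 0.0], 0.71), ([0.538, -0.118, 0.039], 0.43)]
(array([  0,  65, 661, 678, 264,  12,   0,   0,   0,   0,   0,   0,   0,
         0,   0,   0,   0,   0,   0,  15, 111, 274, 192,  43,   0,   0,
         0,   0,   0,   0,   0,   0,   0,   0,   0,   0,   0,   2,  13,
        57, 192,  59,   0,   0,   0,   0,   0,   0,   0,   0,   0,   0,
         0,   0,   0,  63, 567, 724, 341,  19,   0,   0,   0,   0,   0,
         0,   0,   0,   0,   0,   0,   0]), array([-180., -175., -170., -165., -160., -155., -150., -145., -140.,
       -135., -130., -125., -120., -115., -110., -105., -100.,  -95.,
        -90.,  -85.,  -80.,  -75.,  -70.,  -65.,  -60.,  -55.,  -50.,
        -45.,  -40.,  -35.,  -30.,  -25.,  -20.,  -15.,  -10.,   -5.,
          0.,    5.,   10.,   15.,   20.,   25.,   30.,   35.,   40.,
         45.,   50.,   55.,   60.,   65.,   70.,   75.,   80.,   85.,
         90.,   95.,  100.,  105.,  110.,  115.,  120.,  125.,  130.,
        135.,  140.,  145.,  150.,  155.,  160.,  165.,  170.,  175.,
        180.]))
```

View pics/e.png

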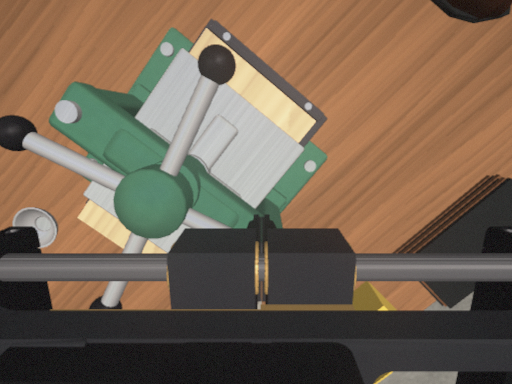

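Call:
servo_tool:
  targets:
    - [[0, 0, -0.08], 0]
    - [[0, 0, -0.16], 0]
    - [[0, 0, -0.21], 0]
    - [[0, 0, -0.231], 0]
    - [[0, 0, -0.231], 0]

```text
clock: 10.35
tcp_pos: [0.586, 0.1272, 0.2105]
orientation: [0.383, 0.924, -0.001, -0.001]
ft_force: [0.0, 0.0, 0.5]
opening: 0.0004
finger_force: 0.0
```

```bash
cat >arc.py <<'E'
import sys,json
from h import *
# arc.py start_angle end_angle step [r]: rows relative to the point at start_angle
H=np.array([.5240,.063])
s=robot.get_state();p=s["tcp_pos"];d=p[:2]-H
print("now ang %.1f r %.4f z %.3f"%(np.degrees(np.arctan2(d[1],d[0])),np.hypot(*d),p[2]),"f",np.round(s["ft_force"],1),"clock",s["clock"],"q6",s["joint_pos"][5])
a0,a1,st=map(float,sys.argv[1:4]);r=.093
n=int(np.ceil(abs(a1-a0)/st));A=np.linspace(a0,a1,n+1);X=r*np.c_[np.cos(np.radians(A)),np.sin(np.radians(A))]
R=[[[round(float(x),3),round(float(y),3),0],round(float(t),3)] for (x,y),t in zip((X[1:]-X[0])/.5,(A[1:]-a0)/90)]
for i in range(0,n,10): print(json.dumps(R[i:i+10]))
E
python3 arc.py 47.6 7.6 4;for a in 7.6 -32.4 -72.4; do python3 arc.py $a $(python3 -c "print($a-40)") 4|tail -1; done
```

```text
now ang 46.0 r 0.0893 z 0.211 f [0.  0.  0.5] clock 10.35 q6 -0.6595772355004467
[[[0.009, -0.009, 0], -0.044], [[0.018, -0.019, 0], -0.089], [[0.026, -0.029, 0], -0.133], [[0.033, -0.04, 0], -0.178], [[0.039, -0.051, 0], -0.222], [[0.045, -0.063, 0], -0.267], [[0.05, -0.075, 0], -0.311], [[0.054, -0.087, 0], -0.356], [[0.057, -0.1, 0], -0.4], [[0.059, -0.113, 0], -0.444]]
[[[0.001, -0.013, 0], -0.044], [[0.002, -0.026, 0], -0.089], [[0.001, -0.039, 0], -0.133], [[-0.0, -0.052, 0], -0.178], [[-0.003, -0.065, 0], -0.222], [[-0.006, -0.077, 0], -0.267], [[-0.01, -0.089, 0], -0.311], [[-0.015, -0.101, 0], -0.356], [[-0.021, -0.113, 0], -0.4], [[-0.027, -0.124, 0], -0.444]]
[[[-0.101, -0.078, 0], -0.444]]
[[[-0.013, -0.003, 0], -0.044], [[-0.025, -0.006, 0], -0.089], [[-0.038, -0.008, 0], -0.133], [[-0.051, -0.009, 0], -0.178], [[-0.064, -0.009, 0], -0.222], [[-0.077, -0.008, 0], -0.267], [[-0.09, -0.006, 0], -0.311], [[-0.102, -0.003, 0], -0.356], [[-0.115, 0.001, 0], -0.4], [[-0.127, 0.005, 0], -0.444]]
```

Call:
servo_tool:
  targets:
    - [[0.011, -0.008, 0], -0.044]
    - [[0.022, -0.018, 0], -0.089]
    - [[0.03, -0.028, 0], -0.133]
    - [[0.037, -0.038, 0], -0.178]
    - [[0.043, -0.049, 0], -0.222]
    - [[0.049, -0.06, 0], -0.267]
    - [[0.054, -0.072, 0], -0.311]
    - [[0.058, -0.084, 0], -0.356]
    - [[0.061, -0.097, 0], -0.4]
    - [[0.063, -0.11, 0], -0.444]

```text
clock: 11.35
tcp_pos: [0.6185, 0.0749, 0.2141]
orientation: [0.676, 0.737, 0.002, -0.001]
ft_force: [-2.8, 5.7, -3.3]
opening: 0.0002
finger_force: 3.0
```

```bash
python3 arc.py 7 -33 4
```

```text
now ang 7.1 r 0.0952 z 0.214 f [-2.8  5.7 -3.3] clock 11.35 q6 -0.05360142935797746
[[[0.001, -0.013, 0], -0.044], [[0.001, -0.026, 0], -0.089], [[0.001, -0.039, 0], -0.133], [[-0.001, -0.052, 0], -0.178], [[-0.003, -0.065, 0], -0.222], [[-0.007, -0.077, 0], -0.267], [[-0.011, -0.089, 0], -0.311], [[-0.016, -0.101, 0], -0.356], [[-0.022, -0.113, 0], -0.4], [[-0.029, -0.124, 0], -0.444]]
```

Call:
servo_tool:
  targets:
    - [[0, -0.013, 0], -0.044]
    - [[0, -0.026, 0], -0.089]
    - [[-0.001, -0.039, 0], -0.133]
    - [[-0.002, -0.052, -0.002], -0.178]
    - [[-0.005, -0.065, -0.002], -0.222]
    - [[-0.009, -0.077, -0.003], -0.267]
    - [[-0.013, -0.089, -0.003], -0.311]
    - [[-0.018, -0.101, -0.004], -0.356]
    - [[-0.024, -0.113, -0.004], -0.4]
    - [[-0.031, -0.124, -0.005], -0.444]

```text
clock: 12.35
tcp_pos: [0.605, 0.0119, 0.2121]
orientation: [0.887, 0.461, 0.004, 0.001]
ft_force: [5.1, 3.3, -3.4]
opening: 0.0005
finger_force: 3.2
```

```bash
python3 arc.py -33 -73 4
```

```text
now ang -32.3 r 0.0958 z 0.212 f [ 5.1  3.3 -3.4] clock 12.35 q6 0.5416365818279563
[[[-0.007, -0.011, 0], -0.044], [[-0.016, -0.021, 0], -0.089], [[-0.024, -0.03, 0], -0.133], [[-0.034, -0.039, 0], -0.178], [[-0.044, -0.047, 0], -0.222], [[-0.055, -0.055, 0], -0.267], [[-0.066, -0.061, 0], -0.311], [[-0.077, -0.067, 0], -0.356], [[-0.089, -0.072, 0], -0.4], [[-0.102, -0.077, 0], -0.444]]
```

Call:
servo_tool:
  targets:
    - [[-0.008, -0.01, 0], -0.044]
    - [[-0.017, -0.02, 0], -0.089]
    - [[-0.025, -0.029, 0], -0.133]
    - [[-0.035, -0.038, 0], -0.178]
    - [[-0.045, -0.046, -0.001], -0.222]
    - [[-0.056, -0.053, -0.001], -0.267]
    - [[-0.067, -0.059, -0.001], -0.311]
    - [[-0.078, -0.064, -0.002], -0.356]
    - [[-0.09, -0.069, -0.002], -0.4]
    - [[-0.103, -0.073, -0.002], -0.444]

```text
clock: 13.35
tcp_pos: [0.5542, -0.0265, 0.2117]
orientation: [0.992, 0.13, 0.005, 0.002]
ft_force: [7.9, -3.0, -5.4]
opening: 0.0004
finger_force: 3.5
```

```bash
python3 arc.py -73 -113 4
```

```text
now ang -71.3 r 0.0944 z 0.212 f [ 7.9 -3.  -5.4] clock 13.35 q6 1.1665512461621195
[[[-0.013, -0.003, 0], -0.044], [[-0.025, -0.006, 0], -0.089], [[-0.038, -0.007, 0], -0.133], [[-0.051, -0.008, 0], -0.178], [[-0.064, -0.008, 0], -0.222], [[-0.077, -0.007, 0], -0.267], [[-0.09, -0.005, 0], -0.311], [[-0.103, -0.002, 0], -0.356], [[-0.115, 0.002, 0], -0.4], [[-0.127, 0.007, 0], -0.444]]
```

Call:
servo_tool:
  targets:
    - [[-0.013, -0.003, 0], -0.044]
    - [[-0.025, -0.006, 0], -0.089]
    - [[-0.038, -0.007, 0], -0.133]
    - [[-0.051, -0.008, 0], -0.178]
    - [[-0.064, -0.008, -0.001], -0.222]
    - [[-0.077, -0.007, -0.001], -0.267]
    - [[-0.09, -0.005, -0.002], -0.311]
    - [[-0.103, -0.002, -0.002], -0.356]
    - [[-0.115, 0.002, -0.003], -0.4]
    - [[-0.127, 0.007, -0.003], -0.444]

```text
clock: 14.35
tcp_pos: [0.4896, -0.0243, 0.21]
orientation: [0.976, -0.217, 0.004, 0.002]
ft_force: [3.4, -8.4, -2.9]
opening: 0.001
finger_force: 3.6
```

```bash
python3 arc.py -111.5 -131.5 2
```

```text
now ang -111.5 r 0.0938 z 0.210 f [ 3.4 -8.4 -2.9] clock 14.35 q6 1.8528374700901487
[[[-0.006, 0.002, 0], -0.022], [[-0.012, 0.005, 0], -0.044], [[-0.018, 0.008, 0], -0.067], [[-0.023, 0.011, 0], -0.089], [[-0.029, 0.014, 0], -0.111], [[-0.034, 0.018, 0], -0.133], [[-0.04, 0.022, 0], -0.156], [[-0.045, 0.025, 0], -0.178], [[-0.05, 0.03, 0], -0.2], [[-0.055, 0.034, 0], -0.222]]
```

Call:
servo_tool:
  targets:
    - [[-0.006, 0.002, 0], -0.022]
    - [[-0.012, 0.005, 0], -0.044]
    - [[-0.018, 0.008, 0], -0.067]
    - [[-0.023, 0.011, 0], -0.089]
    - [[-0.029, 0.014, 0], -0.111]
    - [[-0.034, 0.018, 0], -0.133]

```text
clock: 14.95
tcp_pos: [0.4721, -0.0148, 0.2095]
orientation: [0.948, -0.317, 0.003, 0.002]
ft_force: [1.1, -6.5, -3.2]
opening: 0.0005
finger_force: 3.0
```

```bash
python3 arc.py -123.5 -143.5 2
```

```text
now ang -123.7 r 0.0935 z 0.209 f [ 1.1 -6.5 -3.2] clock 14.95 q6 2.0738447519769765
[[[-0.005, 0.004, 0], -0.022], [[-0.011, 0.008, 0], -0.044], [[-0.016, 0.012, 0], -0.067], [[-0.021, 0.016, 0], -0.089], [[-0.025, 0.02, 0], -0.111], [[-0.03, 0.025, 0], -0.133], [[-0.034, 0.029, 0], -0.156], [[-0.039, 0.034, 0], -0.178], [[-0.043, 0.039, 0], -0.2], [[-0.047, 0.044, 0], -0.222]]
```

Call:
servo_tool:
  targets:
    - [[-0.005, 0.004, 0], -0.015]
    - [[-0.011, 0.008, 0], -0.03]
    - [[-0.016, 0.012, 0], -0.045]
    - [[-0.021, 0.016, 0], -0.06]

```text
clock: 15.35
tcp_pos: [0.4634, -0.0082, 0.2094]
orientation: [0.933, -0.361, 0.007, 0.002]
ft_force: [13.5, -14.7, -11.4]
opening: 0.0005
finger_force: 9.4
```

Call:
servo_tool:
  targets:
    - [[-0.0025, 0.002, 0], -0.011]
    - [[-0.005, 0.0045, 0], -0.022]
    - [[-0.009, 0.009, 0], -0.044]

```text
clock: 15.65
tcp_pos: [0.4608, -0.0064, 0.2095]
orientation: [0.919, -0.393, 0.01, 0.004]
ft_force: [20.5, -24.8, -15.3]
opening: 0.0006
finger_force: 15.4
```

```bash
python3 arc.py -138 -148 1
```

```text
now ang -132.4 r 0.0938 z 0.210 f [ 20.5 -24.8 -15.3] clock 15.65 q6 2.2600610425188243
[[[-0.002, 0.002, 0], -0.011], [[-0.004, 0.005, 0], -0.022], [[-0.006, 0.007, 0], -0.033], [[-0.008, 0.01, 0], -0.044], [[-0.01, 0.013, 0], -0.056], [[-0.012, 0.015, 0], -0.067], [[-0.014, 0.018, 0], -0.078], [[-0.016, 0.02, 0], -0.089], [[-0.018, 0.023, 0], -0.1], [[-0.02, 0.026, 0], -0.111]]
```

Push is about 32 N tangential at 93 mm, which equals roughly 23 N at the ball, and the capstan is near 5.8 rad. That is tight, so I'll back off and lift.

Call:
servo_tool:
  targets:
    - [[0.012, -0.011, 0], 0]
    - [[0.03, -0.027, 0], 0]
    - [[0.05, -0.045, 0], 0]
    - [[0.065, -0.055, 0], 0]
    - [[0.065, -0.055, 0.06], 0]
    - [[0.065, -0.055, 0.14], 0]
    - [[0.065, -0.055, 0.22], 0]
    - [[0.065, -0.2, 0.28], 0]
    - [[0.065, -0.29, 0.3], 0]
    - [[0.065, -0.37, 0.3], 0]

```text
clock: 16.65
tcp_pos: [0.4892, -0.1729, 0.3591]
orientation: [0.92, -0.391, 0.003, -0.0]
ft_force: [0.9, 0.1, -0.4]
opening: 0.0002
finger_force: 0.0
```

Call:
servo_tool:
  targets:
    - [[0.03, -0.09, 0], 0]
    - [[0.06, -0.18, 0], 0]
    - [[0.08, -0.27, 0], 0]
    - [[0.08, -0.27, 0], 0]

```text
clock: 17.05
tcp_pos: [0.5286, -0.3111, 0.3541]
orientation: [0.919, -0.394, -0.001, 0.0]
ft_force: [0.4, 0.5, -0.3]
opening: 0.0004
finger_force: 0.0
```

```bash
python3 - <<'E'
from h import *
s=robot.get_state();print(s["tcp_pos"],s["clock"],s["ft_force"])
t=robot.capture("top");e=robot.capture("scene")
for k in("top","scene"): marks(k,["board_near","stop_face","hub","ball_end","platen_face","tack_tin","spool","glue_tin"])
cv2.imwrite("pics/f.png",np.hstack([cv2.resize(t["img"][130:270,150:330],(400,320),interpolation=2),cv2.resize(e["img"][110:270,170:350],(400,320),interpolation=2)]))
E
```

```text
[ 0.52859167 -0.31108068  0.35410577] 17.05 [ 0.38336726  0.45065113 -0.32638   ]
top board_near [([0.542, -0.118, 0.039], 0.62)]
top stop_face [([0.507, 0.221, 0.048], 0.86), ([0.74, -0.074, -0.001], 0.61)]
top hub [([0.521, 0.066, 0.215], 0.76)]
top ball_end [([0.445, 0.158, 0.22], 0.86)]
top platen_face [([0.526, 0.064, 0.057], 0.65)]
top tack_tin [([0.542, 0.503, -0.002], 0.73), ([0.402, -0.207, -0.0], 0.64)]
top spool [([0.688, -0.243, 0.001], 0.68)]
top glue_tin [([0.739, -0.077, -0.005], 0.57)]
scene board_near [([0.544, -0.115, 0.04], 0.66), ([0.446, 0.163, 0.217], 0.3)]
scene stop_face [([0.502, 0.223, 0.051], 0.71), ([0.518, 0.061, -0.0], 0.22)]
scene hub [([0.527, 0.064, 0.219], 0.67)]
scene ball_end [([0.444, 0.161, 0.218], 0.76)]
scene platen_face [([0.524, 0.064, 0.058], 0.95)]
scene tack_tin [([0.401, -0.205, 0.001], 0.75)]
scene spool [([0.685, -0.239, -0.001], 0.94)]
scene glue_tin [([0.739, -0.077, -0.002], 0.71), ([0.349, 0.389, -0.002], 0.65)]
```

View pics/f.png

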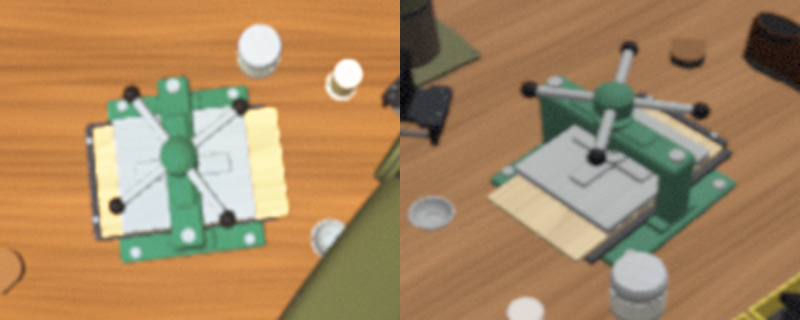

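The plate face is at 57 mm, which is the top of the soles, and the hub is at 217 mm. The board is still home and the neighbouring tins and spool have not moved, so I'll hand it in.

```bash
python3 -c "
from rig import robot
print(robot.finish_job())"
```

```text
the job is handed in; nothing more can be done
None
```

The board is square against the stop and the plate is screwed down tight on the soles; I handed the job in at about 17 s of the 64 s, with the arm clear of everything.

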